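Set the running clearance of a small spindle

TASK

Service the small grey bench spindle: first press the round-headed oiler plunger down to its stop for a moment and let it spring back up. Then screw the knurled nut down (clockwise from above) until it bottoms out, back it off by a quarter turn to give the bearing its clearance, and finish while still holding the nut in the fingers at that setting (do not let go), so that a colleague can lock it. Leave the tape roll, the small bottle nearest the spindle and the ring box where they are.

Things in the scene. Friction and masses are not known exactly. Their poses are not given: they have to be found in the camera images.
- spindle_base: Grey cast base plate, 92 x 196 x 12 mm, fixed to the table; origin at the centre of its underside on the table, z up, its long side along its y axis. The spindle axis with the nut stands at y = -50 mm, the oiler barrel with its plunger at y = +55 mm (105 mm apart). Below the nut the housing is a neck 44 mm in diameter or less between 43 and 67 mm above the table, wider (up to 74 mm) below; a threaded stud 25 mm in diameter rises through the nut to 110 mm above the table.
- nut_center (a point): Centre of the knurled steel nut, half-way up on its axis: nut 48 mm in diameter, 24 mm high, 79 mm above the table when bottomed out. It rises 6 mm per turn as it is unscrewed. A dark index line runs radially across its top face and down its side at one place; the line points along the base's -x axis when the nut is bottomed out.
- knurled_nut: The same nut, origin on its axis at its lower face (12 mm below point nut_center), z up, it turns with the nut; the index line lies along its own -x axis.
- nut (a joint): Angle of the nut in rad: 0 is bottomed out (a hard stop), it grows as the nut is unscrewed, counterclockwise from above (right-hand thread); between 2.4 and 4.2 at the start. It stays where it is left (friction about 0.06 N m); fingers that turn on past the stop slip round the nut.
- plunger_top (a point): Centre of the top of the oiler plunger's aluminium mushroom head, 27 mm in diameter, 77.5 mm above the table when up.
- plunger (a joint): How far the plunger is pressed down, in m: 0 is up, 0.010 is at its stop. A spring brings it back; it takes about 2 N to start and 6 N at the stop.
- tape: Bystander: roll of tape lying flat, 98 mm in diameter, 25 mm high; origin at the centre of its underside.
- bottle: Bystander: small amber dropper bottle (the one nearer the spindle, not the one by the lamp), 34 mm in diameter, 94 mm high; origin at the centre of its underside.
- box: Bystander: small white closed ring box, 54 x 50 x 43 mm; origin at the centre of its underside.

How it is judged:
By the outcome, as a careful person would: the job done as asked, in the order asked, and still so for the second after the job is handed in, while the arm keeps its last pose, push and grip.
It also fails if it takes over 72 s, if anything falls off the work surface, if the arm or the gripper's body presses on something with over 40 N, if the wrist force passes 120 N, or if a joint passes its speed limit or range.

ROBOT

A 7-joint arm with a two-finger parallel gripper is mounted at the origin on a cart in front of the work surface, level with it; the furniture and walls round the work are solid. World frame = base frame: x ahead of the robot, y to its left, z up, the work surface at z = 0. Lengths are in m, angles in rad, forces in N, time in s.
With the tool pointing down it reaches from about 0.4 to 0.85 m from the base axis. Payload 10.4 kg.
Tool frame: the origin (TCP) lies at the very end of the fingers, on their centre line; the grasp point (between the pads) lies 19 mm behind it; z points along the fingers, y is the direction in which the jaws open and shut (so a half turn about z gives the same grasp; the last joint's range is limited). The gripper opens to 87 mm and grips with 3 to 60 N. Pads are 19 mm wide; open, the fingers measure 117 mm over their backs; the gripper's body (75 mm by 190 mm) begins 51 mm behind the grasp point.
Start: joints at [-1.224, 0.332, -0.065, 1.46, 0.022, 1.35, -0.088], TCP at [0.226, 0.583, 0.184] pointing down, gripper open.
Joint ranges: [-2.6, 2.6], [-0.5, 2.12], [-1.47, 1.34], [0.16, 2.42], [-1.27, 4.41], [0.06, 2.06], [-2.6, 2.6]. Speed limits (rad/s): [2.22, 2.22, 2.79, 2.79, 3.14, 3.14, 3.14].

INTERFACE

Orientations are given as a rotation vector (axis times angle).
In Python, from bench import r gives the robot as it stands.
- The arm moves only by the shell command python3 -m inch 'ROWS'. ROWS is JSON, a list of rows, each an object with "delta_pos": the shift along the world's x, y, z in mm, a list of three; "twist": the turn, a rotation vector about the world's x, y, z in rad, a list of three; "hand": the closure in counts, from 0 (fully open) to 255 (shut). A call has 1 to 20 rows; each row is the pose to reach, as a shift and turn from the pose measured when the call began; what a row does not reach only later rows make up. A row lasts 1/10 s, in which the tool goes at most 50 mm and 8.59 degrees, less where a joint would pass 70% of its speed; a pose out of reach is approached as far as the arm can. A call with a gripper value outside its range is refused whole. The fingers move at their own pace and stop on an object; the grip force is fixed at half the most. Time passes only in rows, so rows that repeat a pose let the fingers close. It gives the time, the measured TCP pose, the force and the opening at its end, in the units of the state.
- r.read_state(): the state, without advancing time (a new reading comes with each control period).
- r.camera(name): name is "side" or "top"; returns a dict with "image" (480x640x3 uint8, red, green, blue), "fov_y" (degrees; the focal length in pixels is half the picture's height over the tangent of half this angle, whatever the lens; pixels are square), "cx", "cy" (the principal point, pixels), "T" (4x4, takes a point from camera to world coordinates). Camera axes: x right, y up, looking along -z (the intrinsics and any distortion apply to the point x, -y, -z); pixel columns grow to the right and rows downward; lengths in m; the calibration is good to about 2 mm. A picture is of the moment at which its call begins. There is no depth.
- r.finish_job(): hands the job in, once; it reports no verdict.
The state is a dict: "time_s": time; "joint_positions": joint angles; "qd": joint speeds; "effort": joint torques, N m; "tcp_pos": TCP position; "tool_rot": TCP orientation; "wrist_force": force on the tool from outside, world axes, zero at the start; "wrist_torque": the same for the moment, N m; "opening": finger opening in m.
Only numpy, scipy, OpenCV 4.12 (cv2) and the standard library are available. Lean on these libraries where they do the work, as an engineer would, in place of code of your own. Each camera call takes 0.05 s, during which the arm holds its last target.

## Working session

There is one attempt and no reset: what is moved stays moved. The work goes in short steps, Python scripts to look and compute and a shell command to move; the robot and the scene stay as the last step left them, time stands still between calls to the robot, and variables do not carry over. Pictures are saved under pics/ and viewed, and the job is handed in when it is done.

```bash
ls; mkdir -p pics; python3 - <<'E'
from bench import r
import cv2
s=r.read_state(); print({k:(v if not hasattr(v,'round') else v) for k,v in s.items()})
for n in("side","top"):
    c=r.camera(n); cv2.imwrite(f"pics/{n}0.png",c["image"][:,:,::-1]); print(n,{k:v for k,v in c.items() if k!="image"})
E
```

```text
pics
{'time_s': 0.0, 'joint_positions': array([-1.22360085,  0.33291591, -0.06469268,  1.4609458 ,  0.02159975,
        1.34990866, -0.08849117]), 'qd': array([-0.00125793, -0.00086782,  0.00145037,  0.00153675,  0.00126288,
        0.00143235, -0.00032723]), 'effort': array([-1.82952550e-05, -6.23256326e+01,  2.47630145e-02, -3.89903712e+01,
       -6.13359734e-02,  3.99120210e-02,  1.52843377e-04]), 'tcp_pos': array([0.22573982, 0.58232473, 0.18342433]), 'tool_rot': array([-5.77496426e-01, -3.08785080e+00,  2.30626723e-03]), 'wrist_force': array([-0.78191586, -0.28309376,  0.13594886]), 'wrist_torque': array([ 0.04308265, -0.00565195,  0.00410521]), 'opening': 0.08712697397199332}
side {'fov_y': 52.06501916068537, 'cx': 315.97742481908233, 'cy': 236.96522011704073, 'T': array([[ 0.8259439 ,  0.33989009, -0.44976816,  0.22929976],
       [-0.56371632,  0.5069502 , -0.65209309, -0.57436467],
       [ 0.00637007,  0.79213397,  0.61031402,  0.63376265],
       [ 0.        ,  0.        ,  0.        ,  1.        ]])}
top {'fov_y': 45.2486228857763, 'cx': 311.8723033094934, 'cy': 239.249948216453, 'T': array([[ 0.02068287,  0.99514924, -0.09617796,  0.50650373],
       [-0.99978311,  0.02035221, -0.00441781,  0.01157933],
       [-0.00243894,  0.09624847,  0.99535435,  1.28806093],
       [ 0.        ,  0.        ,  0.        ,  1.        ]])}
```

View pics/side0.png

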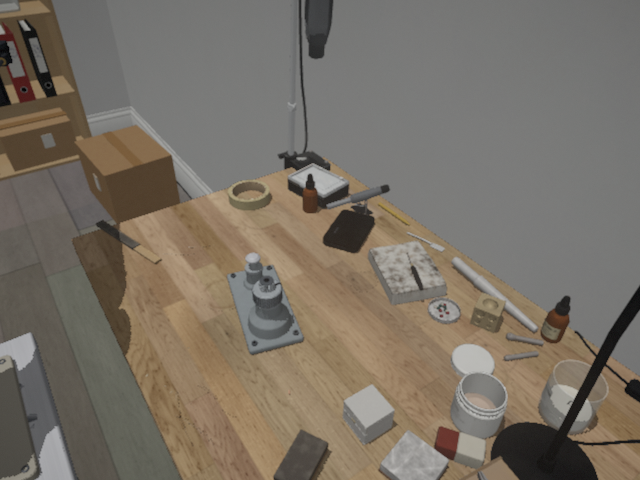

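View pics/top0.png

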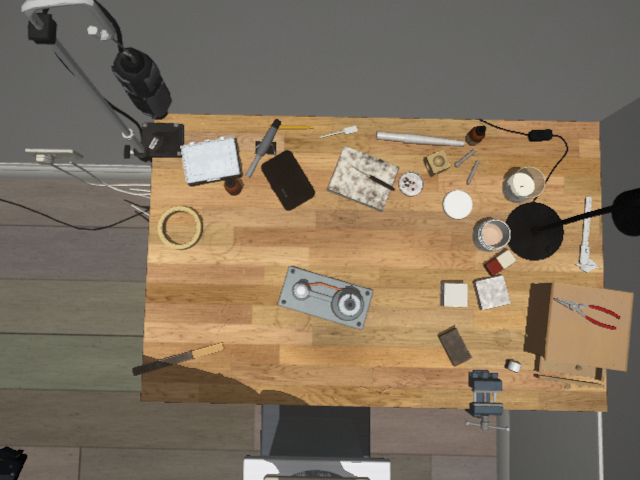

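```bash
cat > h.py <<'E'
import numpy as np,cv2
def f(c): return 240/np.tan(np.radians(c["fov_y"]/2))
def ray(c,u,v):
    F=f(c); d=np.array([(u-c["cx"])/F,-(v-c["cy"])/F,-1.]); T=c["T"]
    return T[:3,3],T[:3,:3]@d
def onz(c,u,v,z):
    o,d=ray(c,u,v); return o+d*(z-o[2])/d[2]
def proj(c,p):
    T=c["T"]; q=T[:3,:3].T@(np.array(p)-T[:3,3]); F=f(c)
    return c["cx"]+F*q[0]/-q[2], c["cy"]-F*q[1]/-q[2]
def crop(c,x0,y0,w,h,s,name):
    im=c["image"][y0:y0+h,x0:x0+w,::-1]
    cv2.imwrite(name,cv2.resize(im,None,fx=s,fy=s,interpolation=cv2.INTER_CUBIC))
E
python3 - <<'E'
from bench import r
from h import *
c=r.camera("top"); crop(c,270,255,114,84,7,"pics/t1.png")
c=r.camera("side"); crop(c,215,240,100,115,5,"pics/s1.png")
E
```

```text
(no output)
```

View pics/t1.png

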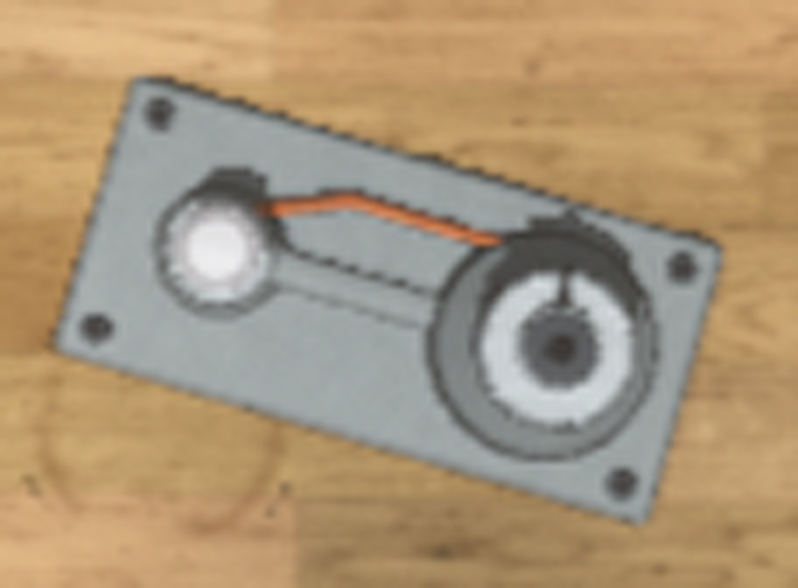

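View pics/s1.png

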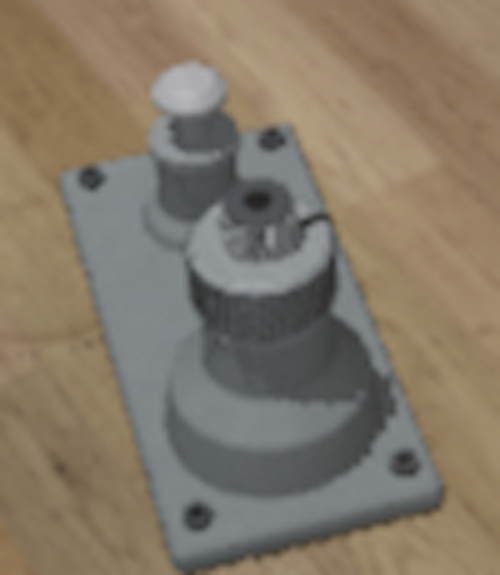

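```bash
python3 - <<'E'
from bench import r
from h import *
c=r.camera("top"); s=r.camera("side")
P=lambda x,y:((x+.5)/7-.5+270,(y+.5)/7-.5+255)
S=lambda x,y:((x+.5)/5-.5+215,(y+.5)/5-.5+240)
H=[onz(c,*P(*p),.012)[:2] for p in [(160,112),(97,327),(682,267),(622,483)]]
C=[onz(c,*P(*p),.012)[:2] for p in [(137,76),(55,349),(722,242),(645,524)]]
Hs=[onz(s,*S(*p),.012)[:2] for p in [(272,139),(91,178),(405,462),(197,515)]]
for n,h in(("top",H),("corners",C),("side",Hs)):
    h=np.array(h); m=h.mean(0); y=(h[0]+h[1]-h[2]-h[3]); a=np.arctan2(y[1],y[0])-np.pi/2
    yv=np.array([-np.sin(a),np.cos(a)])
    print(n,m.round(4),"yaw",round(a,4),"nut",(m-.05*yv).round(4),"pl",(m+.055*yv).round(4))
# heads
print("plunger top", onz(c,*P(217,247),.0765), "side",onz(s,*S(190,85),.075))
zt=.091+.003
n=onz(c,*P(558,349),zt); i=onz(c,*P(566,283),zt)
print("nut top",n,"line dir",np.arctan2(*(i-n)[1::-1]))
print("stud top",onz(c,*P(560,348),.11),"side",onz(s,*S(257,201),.11))
E
```

```text
top [ 0.5026 -0.0149] yaw -0.2669 nut [ 0.4894 -0.0631] pl [0.5171 0.0381]
corners [ 0.5025 -0.0147] yaw -0.2606 nut [ 0.4896 -0.063 ] pl [0.5167 0.0384]
side [ 0.5025 -0.0123] yaw -0.2651 nut [ 0.4894 -0.0605] pl [0.517  0.0408]
plunger top [0.51654544 0.0384341  0.0765    ] side [0.51586095 0.03808109 0.075     ]
nut top [ 0.48857471 -0.0629774   0.094     ] line dir -0.1068225107126019
stud top [ 0.48911554 -0.06255476  0.11      ] side [ 0.48819432 -0.06198604  0.11      ]
```

```bash
python3 -m inch '[{"delta_pos":[20,-39,0],"twist":[0,0,0],"hand":255},{"delta_pos":[42,-78,0],"twist":[0,0,0],"hand":255},{"delta_pos":[62,-117,0],"twist":[0,0,0],"hand":255},{"delta_pos":[83,-155,0],"twist":[0,0,0],"hand":255},{"delta_pos":[104,-194,0],"twist":[0,0,0],"hand":255},{"delta_pos":[125,-233,0],"twist":[0,0,0],"hand":255},{"delta_pos":[145,-272,0],"twist":[0,0,0],"hand":255},{"delta_pos":[166,-311,0],"twist":[0,0,0],"hand":255},{"delta_pos":[187,-350,0],"twist":[0,0,0],"hand":255},{"delta_pos":[208,-389,0],"twist":[0,0,0],"hand":255},{"delta_pos":[229,-428,0],"twist":[0,0,0],"hand":255},{"delta_pos":[250,-466,0],"twist":[0,0,0],"hand":255},{"delta_pos":[270,-505,0],"twist":[0,0,0],"hand":255},{"delta_pos":[291,-544,0],"twist":[0,0,0],"hand":255},{"delta_pos":[291,-544,0],"twist":[0,0,0],"hand":255},{"delta_pos":[291,-544,0],"twist":[0,0,0],"hand":255}]'; cat > st.py <<'E'
from bench import r
import numpy as np
from scipy.spatial.transform import Rotation as R
np.set_printoptions(precision=4,suppress=True)
s=r.read_state(); M=R.from_rotvec(s["tool_rot"]).as_matrix()
print(s["time_s"],"tcp",s["tcp_pos"],"q",s["joint_positions"],"\nz",M[:,2],"jaw yaw",np.arctan2(M[1,1],M[0,1]),"F",s["wrist_force"],"M",s["wrist_torque"],"op",s["opening"])
E
python3 st.py
```

```text
time_s: 1.9
tcp_pos: [0.517, 0.0378, 0.1839]
tool_rot: [-0.581, -3.087, 0.001]
wrist_force: [0.4, 0.4, 0.2]
opening: 0.0005
1.9 tcp [0.517  0.0378 0.1839] q [-0.573   0.0896  0.4405  1.7622 -0.0392  1.2989  1.0752] 
z [-0.0004 -0.0005 -1.    ] jaw yaw 1.1987601715678013 F [0.3975 0.3828 0.1598] M [ 0.0552 -0.0108  0.0097] op 0.0005232536125297775
```

```bash
python3 -m inch '[{"delta_pos":[0,0,-40],"twist":[0,0,0],"hand":255},{"delta_pos":[0,0,-75],"twist":[0,0,0],"hand":255},{"delta_pos":[0,0,-95],"twist":[0,0,0],"hand":255},{"delta_pos":[0,0,-102],"twist":[0,0,0],"hand":255},{"delta_pos":[0,0,-102],"twist":[0,0,0],"hand":255}]'; python3 st.py;  python3 - <<'E'
from bench import r
from h import *
c=r.camera("side"); crop(c,190,190,130,170,4,"pics/s2.png")
E
```

```text
time_s: 2.4
tcp_pos: [0.5163, 0.0387, 0.0815]
tool_rot: [-0.578, -3.086, 0.001]
wrist_force: [-0.6, 1.0, 1.7]
opening: 0.0003
2.4 tcp [0.5163 0.0387 0.0815] q [-0.5564  0.1872  0.436   1.8889 -0.0885  1.086   1.1147] 
z [-0.0017 -0.0006 -1.    ] jaw yaw 1.2002655701577893 F [-0.5915  1.0242  1.6622] M [-0.0372  0.0032 -0.0223] op 0.00034107981542840285
```

View pics/s2.png

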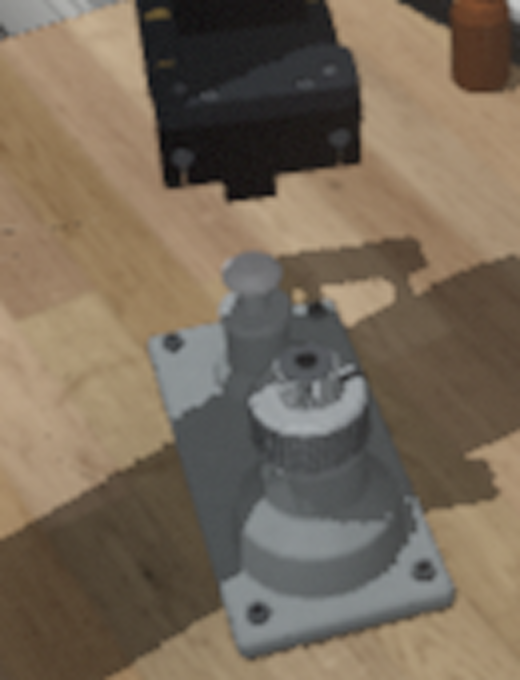

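```bash
python3 - <<'E'
from bench import r
from h import *
c=r.camera("side"); s=r.read_state()
print(proj(c,s["tcp_pos"]),proj(c,[.5165,.0382,.0775]),proj(c,s["tcp_pos"]+[0,0,.07]))
crop(c,150,130,170,180,3,"pics/s3.png")
t=r.camera("top");crop(t,250,220,150,120,5,"pics/t3.png")
E
```

```text
(np.float64(253.06654744399412), np.float64(252.6043153699913)) (np.float64(252.7850809072694), np.float64(255.3482980715754)) (np.float64(250.065792344732), np.float64(220.2968762442297))
```

View pics/s3.png

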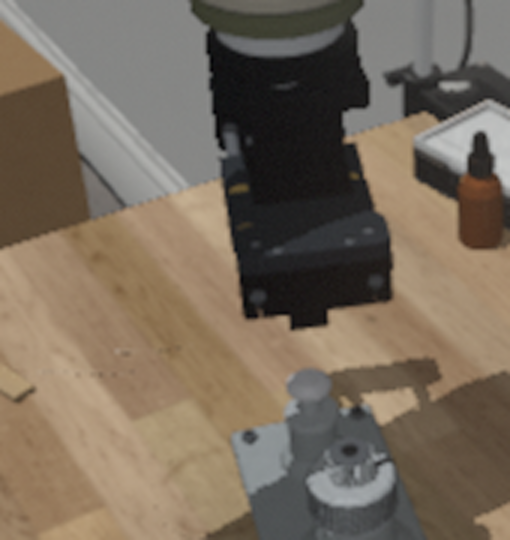

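View pics/t3.png

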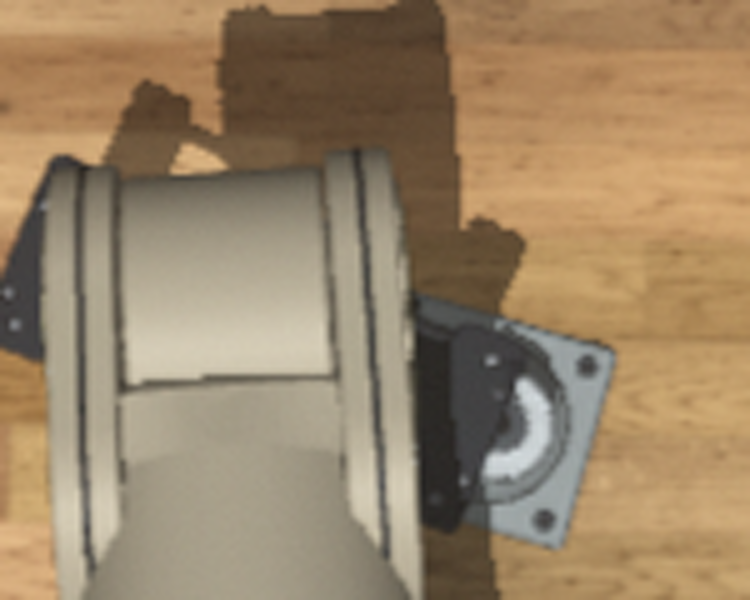

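```bash
python3 - <<'E'
from bench import r
from h import *
from scipy.spatial.transform import Rotation as R
c=r.camera("side"); s=r.read_state(); M=R.from_rotvec(s["tool_rot"]).as_matrix()
im=c["image"][:,:,::-1].copy()
print(s["time_s"],s["tcp_pos"])
P=lambda q:tuple(int(round(8*4*0+ (a))) for a in proj(c,s["tcp_pos"]+M@np.array(q)))
B=[(-.0375,-.095,-.07),(.0375,-.095,-.07),(.0375,.095,-.07),(-.0375,.095,-.07)]
print([P(b) for b in B])
for i in range(4): cv2.line(im,P(B[i]),P(B[(i+1)%4]),(0,0,255),1)
cv2.line(im,P((0,0,-.07)),P((0,0,0)),(0,255,0),1)
cv2.imwrite("pics/s4.png",cv2.resize(im[130:310,150:360],None,fx=3.5,fy=3.3))
E
```

```text
2.6 [0.51780994 0.03819063 0.08321859]
[(282, 252), (233, 259), (223, 193), (264, 188)]
```

View pics/s4.png

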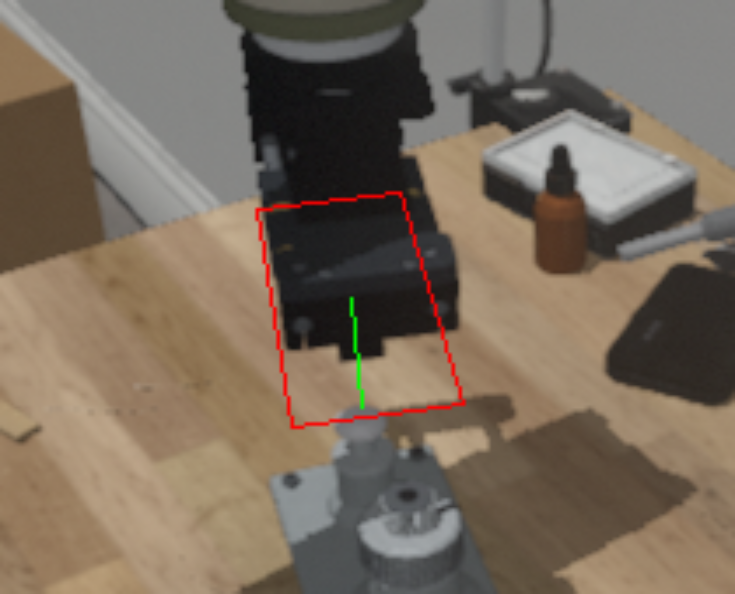

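```bash
python3 -m inch '[{"delta_pos":[0,0,-2],"twist":[0,0,0],"hand":255},{"delta_pos":[0,0,-4],"twist":[0,0,0],"hand":255},{"delta_pos":[0,0,-6],"twist":[0,0,0],"hand":255},{"delta_pos":[0,0,-8],"twist":[0,0,0],"hand":255},{"delta_pos":[0,0,-8],"twist":[0,0,0],"hand":255}]'; python3 st.py; python3 - <<'E'
from bench import r
from h import *
c=r.camera("side"); s=r.read_state()
print(s["time_s"],s["tcp_pos"],s["wrist_force"]); 
crop(c,190,190,130,120,6,"pics/s5.png")
# near bottom edge in earlier picture on z=.153
from scipy.spatial.transform import Rotation as R
M=R.from_rotvec(s["tool_rot"]).as_matrix()
for p in[(232,235),(280.6,229.4)]:
    q=onz(c,*p,.153); print(M.T@(q-[.517,.038,.083]))
E
```

```text
time_s: 3.1
tcp_pos: [0.5176, 0.0381, 0.0749]
tool_rot: [0.58, 3.086, 0.0]
wrist_force: [0.5, 0.7, -0.8]
opening: 0.0006
3.1 tcp [0.5176 0.0381 0.0749] q [-0.5538  0.1957  0.436   1.8953 -0.0937  1.0692  1.1191] 
z [ 0.0011  0.0001 -1.    ] jaw yaw 1.1991037992906135 F [ 0.4607  0.7499 -0.8455] M [-0.018  -0.0282 -0.0277] op 0.0005758404108845781
3.15 [0.5176661  0.03814525 0.075029  ] [-0.34963314 -0.47918462  0.34227394]
[ 0.03273252 -0.03333872 -0.07005571]
[-0.04608548 -0.03542593 -0.06996719]
```

View pics/s5.png

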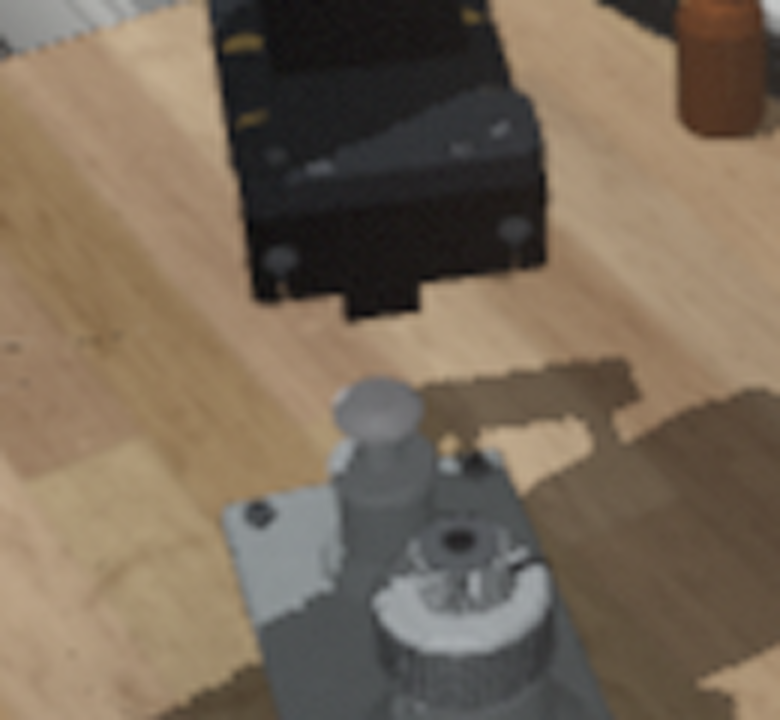

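```bash
python3 - <<'E'
from bench import r
from h import *
from scipy.spatial.transform import Rotation as R
c=r.camera("top"); s=r.read_state(); M=R.from_rotvec(s["tool_rot"]).as_matrix()
im=c["image"][180:340,240:400,::-1]
im=cv2.resize(im,None,fx=5,fy=5,interpolation=cv2.INTER_CUBIC)[:, :]
P=lambda q:tuple(int(round((a+.5-o)*5-.5)) for a,o in zip(proj(c,s["tcp_pos"]+M@np.array(q)),(240,180)))
B=[(-.0375,-.095,-.07),(.0375,-.095,-.07),(.0375,.095,-.07),(-.0375,.095,-.07)]
for i in range(4): cv2.line(im,P(B[i]),P(B[(i+1)%4]),(0,0,255),1)
cv2.imwrite("pics/t5.png",im[200:])
cs=r.camera("side")
print(onz(cs,253.7,243,.075),onz(cs,253.7,243,.1))
E
```

```text
[0.53611793 0.07121545 0.075     ] [0.52239036 0.04233108 0.1       ]
```

View pics/t5.png

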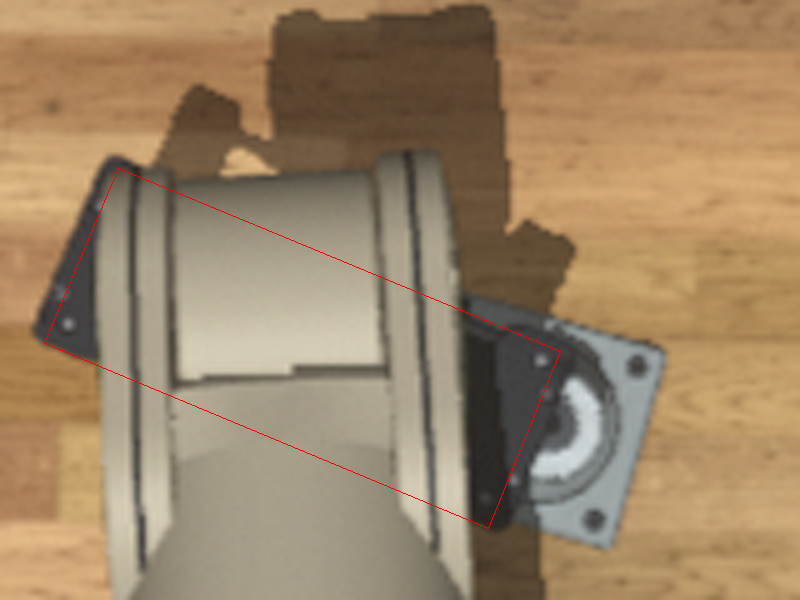

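```bash
python3 -m inch '[{"delta_pos":[0,0,-2],"twist":[0,0,0],"hand":255},{"delta_pos":[0,0,-4],"twist":[0,0,0],"hand":255},{"delta_pos":[0,0,-5],"twist":[0,0,0],"hand":255},{"delta_pos":[0,0,-5],"twist":[0,0,0],"hand":255}]'; python3 st.py; python3 - <<'E'
from bench import r
from h import *
c=r.camera("side"); 
crop(c,190,190,130,120,6,"pics/s6.png")
E
```

```text
time_s: 3.65
tcp_pos: [0.5177, 0.0381, 0.07]
tool_rot: [0.58, 3.086, 0.001]
wrist_force: [0.6, 0.0, 0.7]
opening: 0.0002
3.65 tcp [0.5177 0.0381 0.07  ] q [-0.5525  0.202   0.4354  1.8999 -0.0971  1.0589  1.1217] 
z [ 0.0013  0.0001 -1.    ] jaw yaw 1.1990482793921373 F [0.5623 0.0394 0.7451] M [ 0.0405 -0.0094  0.0464] op 0.00017894589071664922
```

View pics/s6.png

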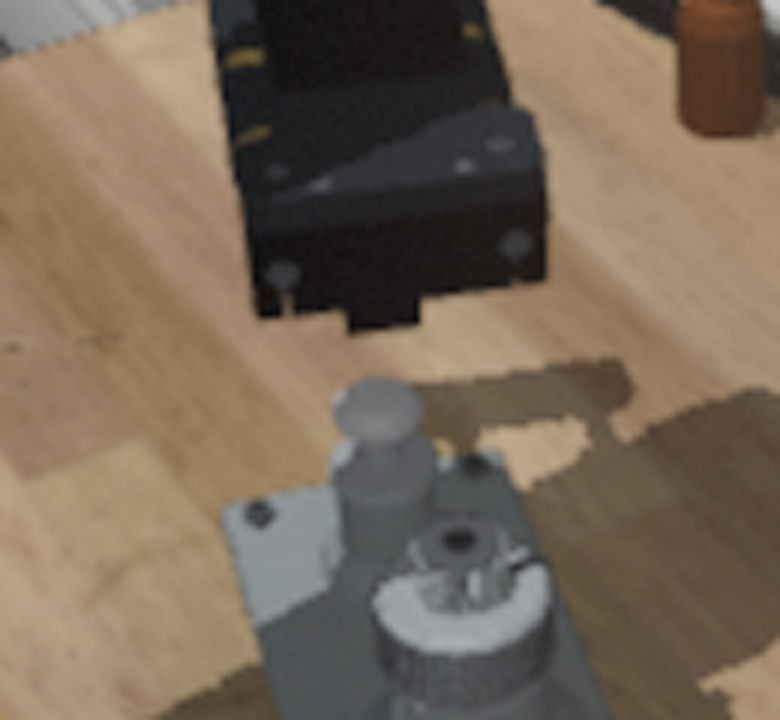

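```bash
python3 -m inch '[{"delta_pos":[0,0,-3],"twist":[0,0,0],"hand":255},{"delta_pos":[0,0,-6],"twist":[0,0,0],"hand":255},{"delta_pos":[0,0,-9],"twist":[0,0,0],"hand":255},{"delta_pos":[0,0,-12],"twist":[0,0,0],"hand":255},{"delta_pos":[0,0,-12],"twist":[0,0,0],"hand":255}]'; python3 st.py; python3 - <<'E'
from bench import r
from h import *
c=r.camera("side"); 
crop(c,190,190,130,120,6,"pics/s7.png")
E
```

```text
time_s: 4.2
tcp_pos: [0.5174, 0.0381, 0.0576]
tool_rot: [0.58, 3.087, -0.0]
wrist_force: [-0.1, 0.1, -0.3]
opening: 0.0004
4.2 tcp [0.5174 0.0381 0.0576] q [-0.549   0.2181  0.4333  1.9115 -0.1057  1.0335  1.1285] 
z [ 0.0006 -0.0001 -1.    ] jaw yaw 1.1990720314985175 F [-0.0888  0.1312 -0.299 ] M [-0.0154 -0.0229 -0.01  ] op 0.00038960106588036643
```

View pics/s7.png

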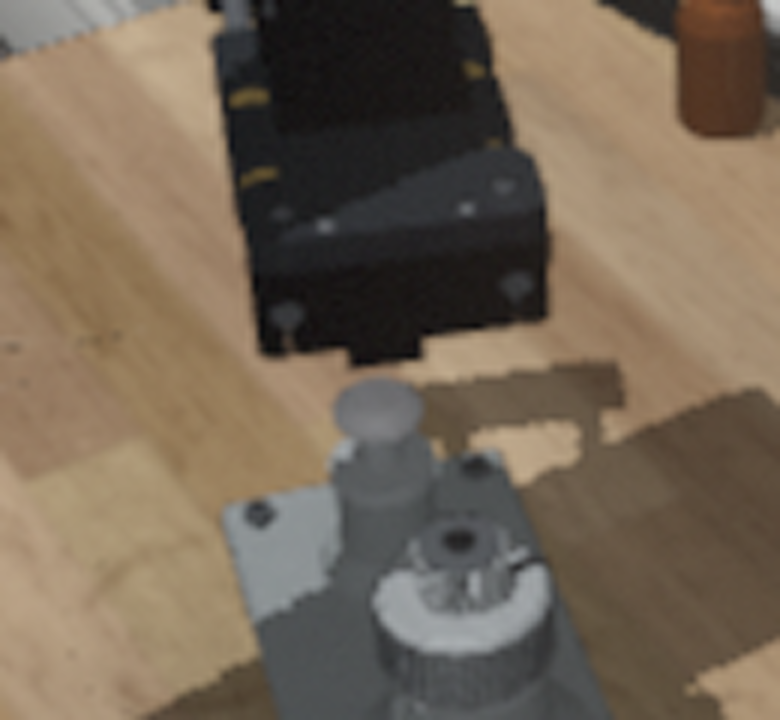

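```bash
python3 -m inch '[{"delta_pos":[0,0,-2],"twist":[0,0,0],"hand":255},{"delta_pos":[0,0,-4],"twist":[0,0,0],"hand":255},{"delta_pos":[0,0,-6],"twist":[0,0,0],"hand":255},{"delta_pos":[0,0,-8],"twist":[0,0,0],"hand":255},{"delta_pos":[0,0,-8],"twist":[0,0,0],"hand":255}]'; python3 st.py; python3 - <<'E'
from bench import r
from h import *
c=r.camera("side"); 
crop(c,190,190,130,120,6,"pics/s8.png")
E
```

```text
time_s: 4.75
tcp_pos: [0.5174, 0.0381, 0.0495]
tool_rot: [0.58, 3.087, -0.0]
wrist_force: [0.0, 1.2, 1.1]
opening: 0.0002
4.75 tcp [0.5174 0.0381 0.0495] q [-0.5467  0.229   0.4318  1.9186 -0.1116  1.0168  1.1332] 
z [ 0.0005 -0.0002 -1.    ] jaw yaw 1.1991006582522072 F [0.0198 1.1827 1.1494] M [0.0272 0.0232 0.0401] op 0.00021371119217398454
```

View pics/s8.png

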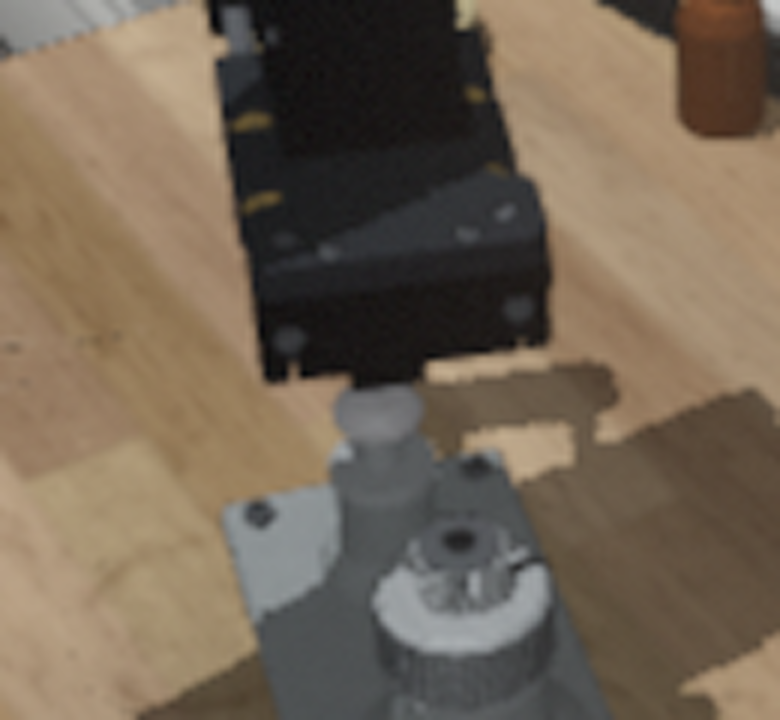

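```bash
python3 -m inch '[{"delta_pos":[0,0,-1],"twist":[0,0,0],"hand":255},{"delta_pos":[0,0,-2],"twist":[0,0,0],"hand":255},{"delta_pos":[0,0,-3],"twist":[0,0,0],"hand":255},{"delta_pos":[0,0,-3],"twist":[0,0,0],"hand":255}]'; python3 -m inch '[{"delta_pos":[0,0,-1],"twist":[0,0,0],"hand":255},{"delta_pos":[0,0,-2],"twist":[0,0,0],"hand":255},{"delta_pos":[0,0,-3],"twist":[0,0,0],"hand":255},{"delta_pos":[0,0,-3],"twist":[0,0,0],"hand":255}]'
```

```text
time_s: 5.2
tcp_pos: [0.5174, 0.0381, 0.0466]
tool_rot: [0.58, 3.087, -0.0]
wrist_force: [0.4, 0.1, -0.1]
opening: 0.0006
time_s: 5.6
tcp_pos: [0.5172, 0.038, 0.0434]
tool_rot: [0.581, 3.087, -0.0]
wrist_force: [0.3, -0.1, -0.5]
opening: 0.0005
```

```bash
python3 -m inch '[{"delta_pos":[0,0,-1],"twist":[0,0,0],"hand":255},{"delta_pos":[0,0,-2],"twist":[0,0,0],"hand":255},{"delta_pos":[0,0,-3],"twist":[0,0,0],"hand":255},{"delta_pos":[0,0,-3],"twist":[0,0,0],"hand":255}]';python3 - <<'E'
from bench import r
from h import *
c=r.camera("side"); 
crop(c,190,190,130,120,6,"pics/s9.png")
E
```

```text
time_s: 6.0
tcp_pos: [0.5171, 0.038, 0.0402]
tool_rot: [0.581, 3.087, -0.001]
wrist_force: [-0.4, -0.4, -0.3]
opening: 0.0004
```

View pics/s9.png

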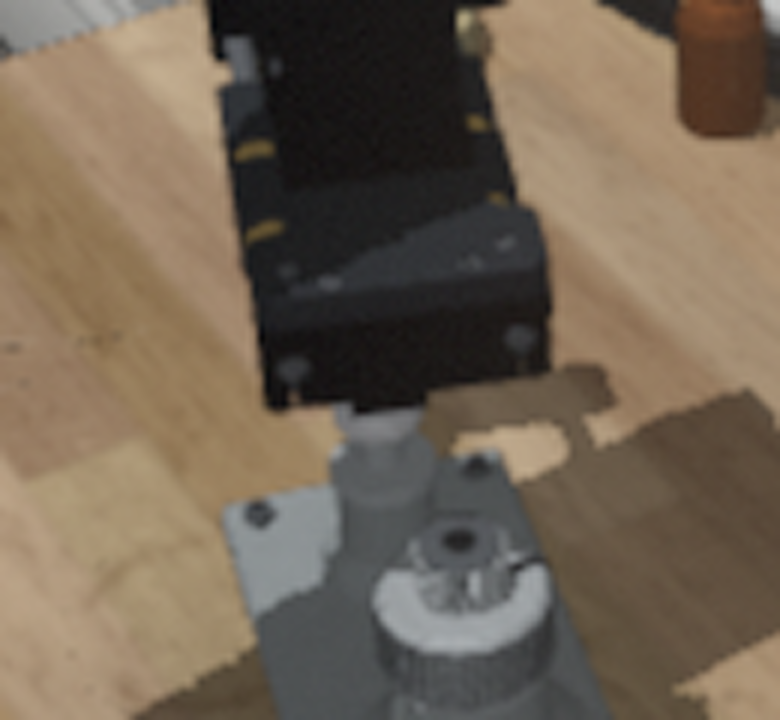

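```bash
python3 - <<'E'
from bench import r
from h import *
from scipy.spatial.transform import Rotation as R
c=r.camera("side"); s=r.read_state(); M=R.from_rotvec(s["tool_rot"]).as_matrix()
print(s["tcp_pos"])
for z in(.10,.11,.12,.13,.14,.15,.16,.17,.18,.19):
    a,b=[onz(c,(x+.5)/6-.5+190,(y+.5)/6-.5+190,z) for x,y in((267,408),(547,372))]
    print(z,np.linalg.norm(a-b).round(4),(M.T@(a-s["tcp_pos"])).round(3),(M.T@(b-s["tcp_pos"])).round(3))
E
```

```text
[0.51724999 0.03803558 0.04037755]
0.1 0.0794 [ 0.034 -0.026 -0.06 ] [-0.045 -0.028 -0.06 ]
0.11 0.0779 [ 0.034 -0.039 -0.07 ] [-0.044 -0.04  -0.07 ]
0.12 0.0764 [ 0.034 -0.051 -0.08 ] [-0.042 -0.052 -0.08 ]
0.13 0.075 [ 0.035 -0.063 -0.09 ] [-0.04  -0.064 -0.09 ]
0.14 0.0735 [ 0.035 -0.075 -0.1  ] [-0.039 -0.076 -0.1  ]
0.15 0.072 [ 0.035 -0.087 -0.11 ] [-0.037 -0.088 -0.11 ]
0.16 0.0705 [ 0.035 -0.099 -0.12 ] [-0.035 -0.101 -0.12 ]
0.17 0.069 [ 0.036 -0.112 -0.13 ] [-0.033 -0.113 -0.13 ]
0.18 0.0675 [ 0.036 -0.124 -0.14 ] [-0.032 -0.125 -0.14 ]
0.19 0.066 [ 0.036 -0.136 -0.15 ] [-0.03  -0.137 -0.15 ]
```

```bash
python3 -m inch '[{"delta_pos":[0,0,-1],"twist":[0,0,0],"hand":255},{"delta_pos":[0,0,-2],"twist":[0,0,0],"hand":255},{"delta_pos":[0,0,-3],"twist":[0,0,0],"hand":255},{"delta_pos":[0,0,-3],"twist":[0,0,0],"hand":255}]'; python3 -m inch '[{"delta_pos":[0,0,-1],"twist":[0,0,0],"hand":255},{"delta_pos":[0,0,-2],"twist":[0,0,0],"hand":255},{"delta_pos":[0,0,-3],"twist":[0,0,0],"hand":255},{"delta_pos":[0,0,-3],"twist":[0,0,0],"hand":255}]'
```

```text
time_s: 6.5
tcp_pos: [0.5174, 0.0381, 0.0374]
tool_rot: [0.581, 3.087, -0.0]
wrist_force: [0.3, -0.1, 2.2]
opening: 0.0005
time_s: 6.9
tcp_pos: [0.5175, 0.0381, 0.0344]
tool_rot: [0.581, 3.087, -0.0]
wrist_force: [-0.9, -0.9, 3.5]
opening: 0.0008
```

```bash
python3 -m inch '[{"delta_pos":[0,0,-1.5],"twist":[0,0,0],"hand":255},{"delta_pos":[0,0,-3],"twist":[0,0,0],"hand":255},{"delta_pos":[0,0,-4.5],"twist":[0,0,0],"hand":255},{"delta_pos":[0,0,-4.5],"twist":[0,0,0],"hand":255}]'; python3 -m inch '[{"delta_pos":[0,0,-1],"twist":[0,0,0],"hand":255},{"delta_pos":[0,0,-2],"twist":[0,0,0],"hand":255},{"delta_pos":[0,0,-2],"twist":[0,0,0],"hand":255}]'
```

```text
time_s: 7.3
tcp_pos: [0.5175, 0.038, 0.0298]
tool_rot: [0.581, 3.087, -0.0]
wrist_force: [-0.7, 0.0, 5.3]
opening: 0.0002
time_s: 7.6
tcp_pos: [0.5177, 0.0381, 0.029]
tool_rot: [0.581, 3.087, 0.001]
wrist_force: [-8.0, -1.1, 20.4]
opening: 0.0004
```

```bash
python3 - <<'E'
from bench import r
from h import *
c=r.camera("side"); 
crop(c,190,190,130,120,6,"pics/s10.png")
E
python3 -m inch '[{"delta_pos":[0,0,0],"twist":[0,0,0],"hand":255},{"delta_pos":[0,0,5],"twist":[0,0,0],"hand":255},{"delta_pos":[0,0,20],"twist":[0,0,0],"hand":255},{"delta_pos":[0,0,50],"twist":[0,0,0],"hand":255},{"delta_pos":[0,0,80],"twist":[0,0,0],"hand":255},{"delta_pos":[0,0,80],"twist":[0,0,0],"hand":255}]'
python3 st.py
python3 - <<'E'
from bench import r
from h import *
c=r.camera("side"); 
crop(c,170,130,160,180,4,"pics/s11.png")
E
```

```text
time_s: 8.25
tcp_pos: [0.5199, 0.0383, 0.1126]
tool_rot: [0.58, 3.082, 0.005]
wrist_force: [0.6, 0.1, -0.4]
opening: 0.0003
8.25 tcp [0.5199 0.0383 0.1126] q [-0.5632  0.153   0.4418  1.8545 -0.0729  1.1432  1.1025] 
z [ 0.0062  0.0019 -1.    ] jaw yaw 1.1985984010196018 F [ 0.5995  0.058  -0.3844] M [-0.0339 -0.0425  0.0067] op 0.00031831702636395587
```

View pics/s10.png

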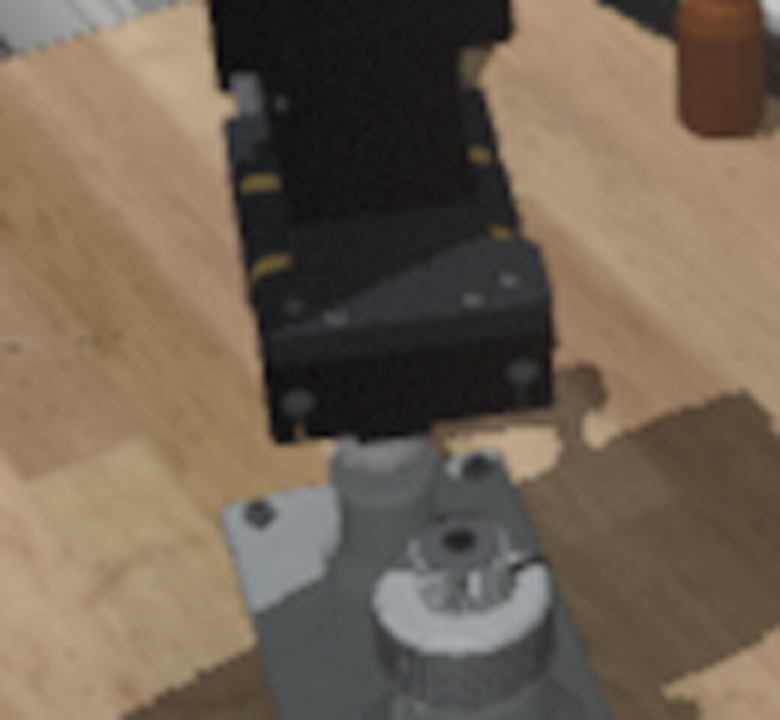

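View pics/s11.png

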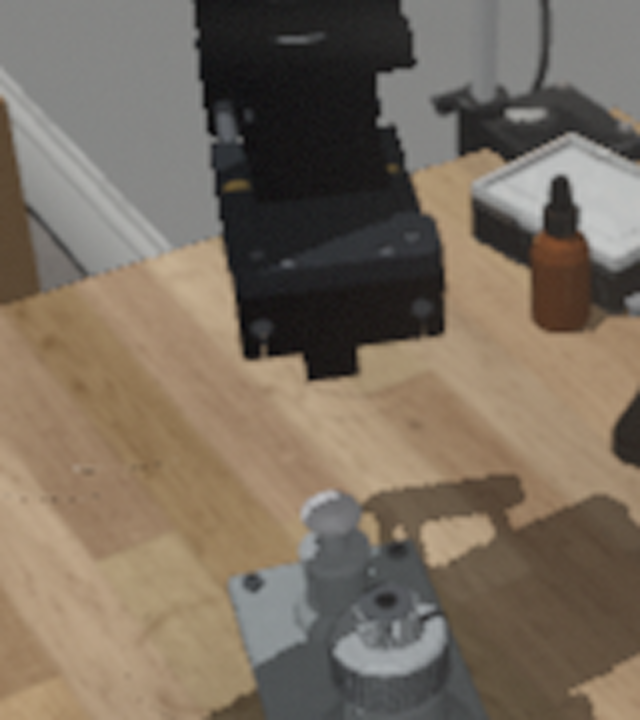

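```bash
python3 -m inch '[{"delta_pos":[-8,-25,5],"twist":[0,0,0.14],"hand":0},{"delta_pos":[-16,-50,10],"twist":[0,0,0.28],"hand":0},{"delta_pos":[-24,-75,10],"twist":[0,0,0.42],"hand":0},{"delta_pos":[-31,-101,10],"twist":[0,0,0.56],"hand":0},{"delta_pos":[-31,-101,10],"twist":[0,0,0.7],"hand":0},{"delta_pos":[-31,-101,10],"twist":[0,0,0.84],"hand":0},{"delta_pos":[-31,-101,10],"twist":[0,0,0.9],"hand":0},{"delta_pos":[-31,-101,10],"twist":[0,0,0.9],"hand":0},{"delta_pos":[-31,-101,10],"twist":[0,0,0.9],"hand":0}]'; python3 st.py
python3 - <<'E'
from bench import r
from h import *
c=r.camera("side"); 
crop(c,180,130,160,190,4,"pics/s12.png")
c=r.camera("top"); 
crop(c,240,200,160,140,5,"pics/t12.png")
E
```

```text
time_s: 9.2
tcp_pos: [0.4873, -0.0627, 0.1197]
tool_rot: [-0.816, 3.033, 0.005]
wrist_force: [-0.7, -0.3, 0.0]
opening: 0.0645
9.2 tcp [ 0.4873 -0.0627  0.1197] q [-0.4068  0.0789  0.4688  1.9128 -0.0428  1.1588  2.1747] 
z [ 0.      0.0036 -1.    ] jaw yaw 2.0967960012492695 F [-0.6937 -0.2915  0.0427] M [0.0429 0.0247 0.0158] op 0.06454826535437518
```

View pics/s12.png

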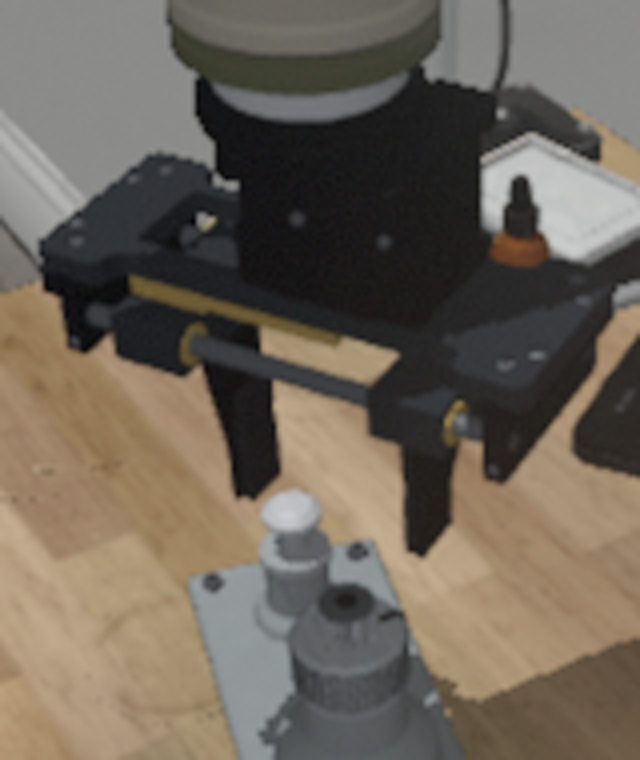

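View pics/t12.png

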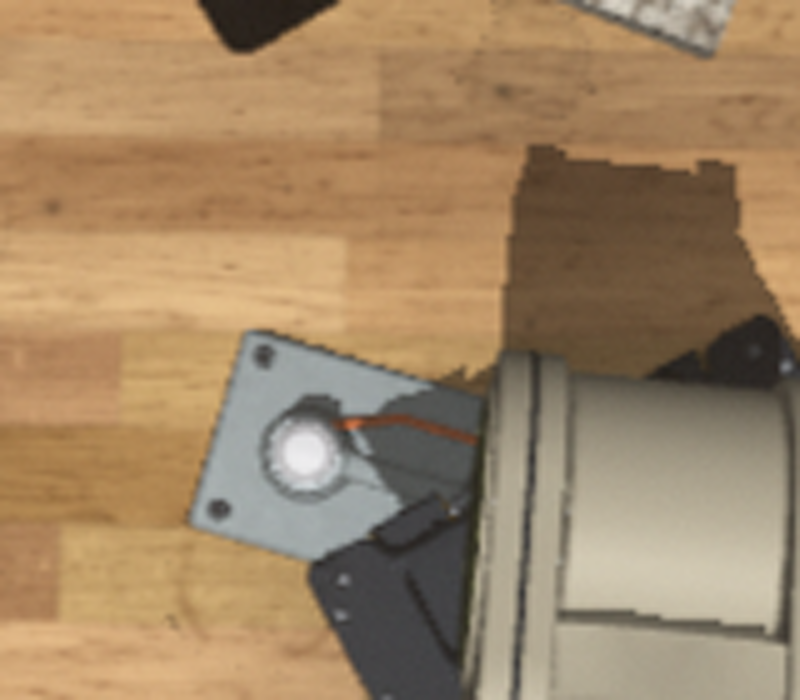

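```bash
python3 - <<'E'
from bench import r
from h import *
c=r.camera("side"); s=r.read_state(); print(s["tcp_pos"],s["opening"])
L=(258.5,489);Rr=(426,547)
px=lambda p:((p[0]+.5)/4-.5+180,(p[1]+.5)/4-.5+130)
for z in(.12,.13,.14,.15,.158,.165):
    a,b=onz(c,*px(L),z),onz(c,*px(Rr),z)
    print(z,(a+b)[:2]/2,np.linalg.norm(a-b),np.arctan2(*(a-b)[1::-1]))
E
```

```text
[ 0.48763526 -0.06263212  0.12019607] 0.07654935550401959
0.12 [ 0.50627545 -0.02757462] 0.0791665277137173 2.0739318755121
0.13 [ 0.50088433 -0.03821747] 0.07762561134448119 2.0739318755120992
0.14 [ 0.4954932  -0.04886033] 0.07608469497524492 2.0739318755120992
0.15 [ 0.49010208 -0.05950318] 0.07454377860600876 2.0739318755120992
0.158 [ 0.48578919 -0.06801746] 0.07331104551061969 2.0739318755120992
0.165 [ 0.4820154  -0.07546746] 0.07223240405215439 2.073931875512101
```

```bash
python3 -m inch '[{"delta_pos":[1,0,-25],"twist":[0,0,0],"hand":0},{"delta_pos":[1,0,-50],"twist":[0,0,0],"hand":0},{"delta_pos":[1,0,-65],"twist":[0,0,0],"hand":0},{"delta_pos":[1,0,-72],"twist":[0,0,0],"hand":0},{"delta_pos":[1,0,-72],"twist":[0,0,0],"hand":0}]'; python3 st.py
python3 - <<'E'
from bench import r
from h import *
c=r.camera("side"); s=r.read_state();print(s["tcp_pos"])
crop(c,205,200,120,100,6,"pics/s13.png")
print([((proj(c,p)[0]-205)*6,(proj(c,p)[1]-200)*6) for p in([.4888,-.0625,.0942],[.4888,-.0625,.11])])
E
```

```text
time_s: 9.85
tcp_pos: [0.4881, -0.0626, 0.0476]
tool_rot: [-0.817, 3.033, 0.005]
wrist_force: [0.2, 0.3, 0.5]
opening: 0.087
9.85 tcp [ 0.4881 -0.0626  0.0476] q [-0.39    0.1744  0.4667  1.9857 -0.0968  1.0028  2.2201] 
z [-0.0007  0.0034 -1.    ] jaw yaw 2.097327461199717 F [0.2029 0.3076 0.5265] M [ 0.0656  0.052  -0.0235] op 0.08696123323963197
[ 0.48876284 -0.06266287  0.04842037]
[(np.float64(372.2901438260292), np.float64(523.167409458163)), (np.float64(368.99965083771986), np.float64(479.03028501977144))]
```

View pics/s13.png

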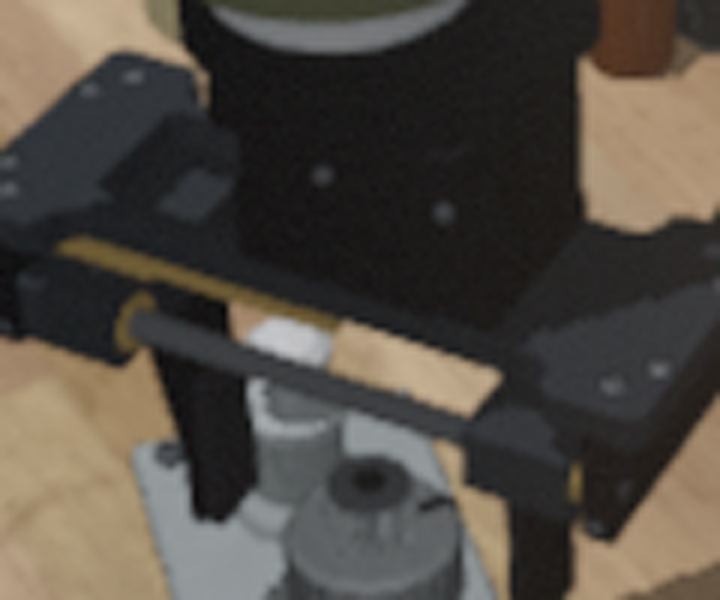

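```bash
python3 - <<'E'
from bench import r
from h import *
c=r.camera("side"); s=r.read_state()
crop(c,215,250,110,100,6,"pics/s14.png")
E
```

```text
(no output)
```

View pics/s14.png

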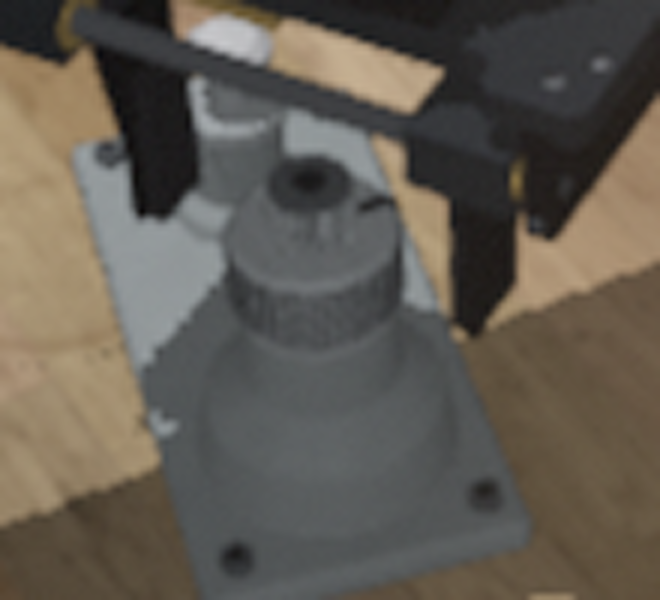

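```bash
python3 -m inch '[{"delta_pos":[0,0,-8],"twist":[0,0,0],"hand":0},{"delta_pos":[0,0,-16],"twist":[0,0,0],"hand":0},{"delta_pos":[0,0,-23],"twist":[0,0,0],"hand":0},{"delta_pos":[0,0,-23],"twist":[0,0,0],"hand":0}]'; python3 st.py
python3 - <<'E'
from bench import r
from h import *
c=r.camera("side"); s=r.read_state();print(s["tcp_pos"])
crop(c,215,250,110,100,6,"pics/s15.png")
E
```

```text
time_s: 10.35
tcp_pos: [0.4883, -0.0627, 0.0247]
tool_rot: [-0.818, 3.033, 0.005]
wrist_force: [-0.3, -1.2, 0.7]
opening: 0.0871
10.35 tcp [ 0.4883 -0.0627  0.0247] q [-0.382   0.2096  0.4624  2.0045 -0.1184  0.9527  2.2378] 
z [-0.0003  0.0034 -1.    ] jaw yaw 2.0974335045662094 F [-0.2781 -1.1759  0.726 ] M [ 0.0642 -0.0016  0.0113] op 0.0871293909783445
[ 0.48861206 -0.06272991  0.02527174]
```

View pics/s15.png

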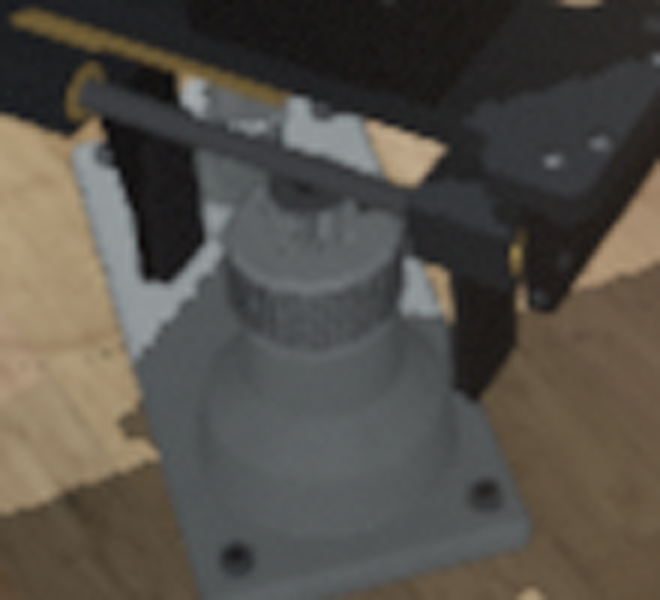

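```bash
python3 -m inch '[{"delta_pos":[0,0,0],"twist":[0,0,0],"hand":255},{"delta_pos":[0,0,0],"twist":[0,0,0],"hand":255},{"delta_pos":[0,0,0],"twist":[0,0,0],"hand":255},{"delta_pos":[0,0,0],"twist":[0,0,0],"hand":255},{"delta_pos":[0,0,0],"twist":[0,0,0],"hand":255},{"delta_pos":[0,0,0],"twist":[0,0,0],"hand":255},{"delta_pos":[0,0,0],"twist":[0,0,0],"hand":255},{"delta_pos":[0,0,0],"twist":[0,0,0],"hand":255},{"delta_pos":[0,0,0],"twist":[0,0,0],"hand":255}]'; python3 st.py
python3 - <<'E'
from bench import r
from h import *
c=r.camera("side"); s=r.read_state();print(s["tcp_pos"])
crop(c,215,250,110,100,6,"pics/s16.png")
E
```

```text
time_s: 11.3
tcp_pos: [0.4872, -0.0601, 0.0251]
tool_rot: [0.82, -3.032, -0.011]
wrist_force: [-7.7, 9.1, 6.9]
opening: 0.0457
11.3 tcp [ 0.4872 -0.0601  0.0251] q [-0.3832  0.2083  0.4604  2.0048 -0.1205  0.9565  2.2376] 
z [-0.0029  0.0066 -1.    ] jaw yaw 2.099013957881547 F [-7.6704  9.1231  6.9326] M [2.1842 1.7092 0.0089] op 0.04568311866427801
[ 0.4871991  -0.06010633  0.02513301]
```

View pics/s16.png

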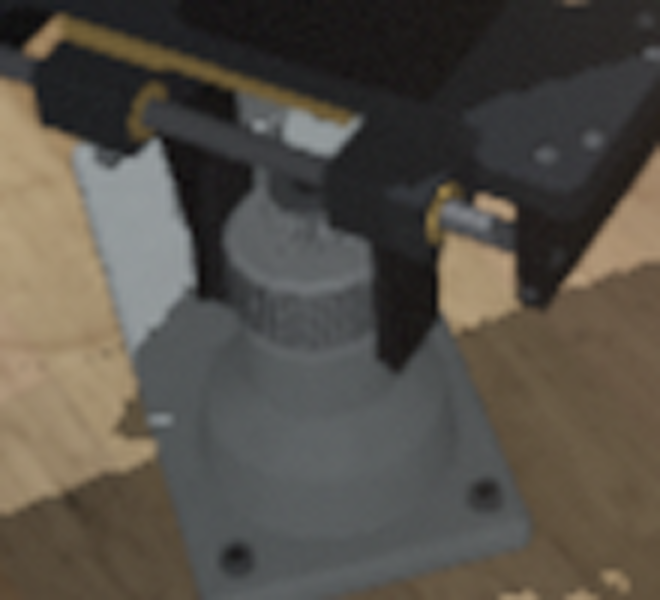

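```bash
python3 -m inch '[{"delta_pos":[0,0,0],"twist":[0,0,0],"hand":255},{"delta_pos":[0,0,0],"twist":[0,0,0],"hand":255},{"delta_pos":[0,0,0],"twist":[0,0,0],"hand":255}]'; python3 st.py
```

```text
time_s: 11.65
tcp_pos: [0.4871, -0.06, 0.0252]
tool_rot: [0.82, -3.031, -0.012]
wrist_force: [-2.2, 2.2, 3.5]
opening: 0.0455
11.65 tcp [ 0.4871 -0.06    0.0252] q [-0.3835  0.2083  0.4607  2.0048 -0.1208  0.9568  2.2377] 
z [-0.0031  0.0068 -1.    ] jaw yaw 2.0989460387502525 F [-2.2434  2.2048  3.4676] M [ 0.4306  0.5488 -0.0664] op 0.04549652140339495
```

```bash
python3 -m inch '[{"delta_pos":[0,0,-0.1],"twist":[0,0,-0.12],"hand":255},{"delta_pos":[0,0,-0.2],"twist":[0,0,-0.24],"hand":255},{"delta_pos":[0,0,-0.3],"twist":[0,0,-0.36],"hand":255},{"delta_pos":[0,0,-0.5],"twist":[0,0,-0.48],"hand":255},{"delta_pos":[0,0,-0.6],"twist":[0,0,-0.6],"hand":255},{"delta_pos":[0,0,-0.6],"twist":[0,0,-0.6],"hand":255}]'; python3 st.py
python3 - <<'E'
from bench import r
from h import *
c=r.camera("side"); s=r.read_state();print(s["tcp_pos"])
crop(c,215,250,110,100,6,"pics/s17.png")
c=r.camera("top"); crop(c,290,250,100,80,7,"pics/t17.png")
E
```

```text
time_s: 12.25
tcp_pos: [0.4872, -0.0596, 0.0246]
tool_rot: [0.116, 3.138, 0.012]
wrist_force: [-0.5, 2.3, 1.6]
opening: 0.0459
12.25 tcp [ 0.4872 -0.0596  0.0246] q [-0.4523  0.2113  0.5373  2.0124 -0.1419  0.9508  1.6551] 
z [ 0.0016  0.0078 -1.    ] jaw yaw 1.4972049745779643 F [-0.4948  2.3485  1.5962] M [ 0.6061  0.1101 -0.0567] op 0.045935145318770916
[ 0.48725403 -0.05960932  0.02463056]
```

View pics/s17.png

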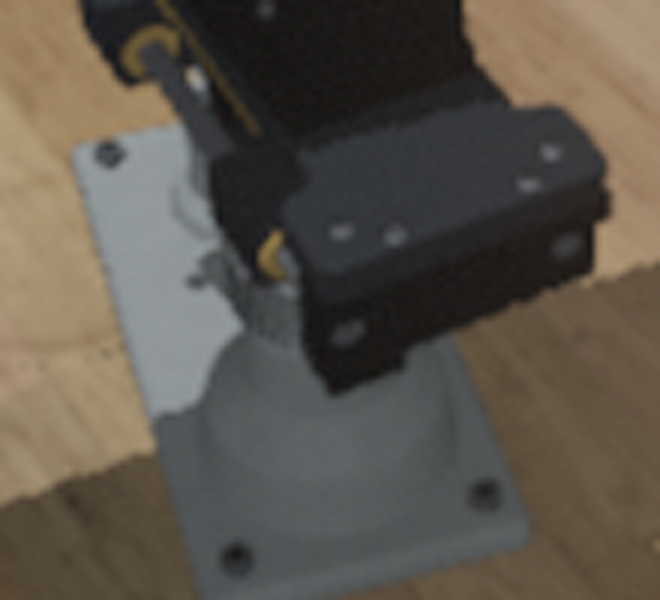

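View pics/t17.png

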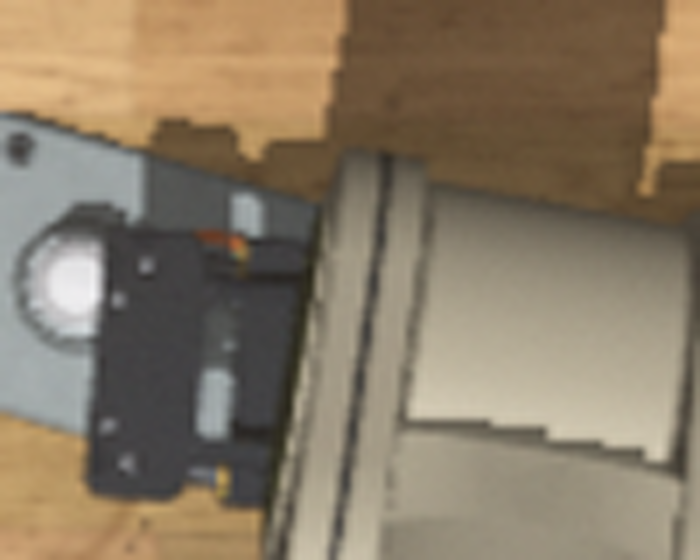

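```bash
python3 -m inch '[{"delta_pos":[0,0,-0.1],"twist":[0,0,-0.13],"hand":255},{"delta_pos":[0,0,-0.2],"twist":[0,0,-0.26],"hand":255},{"delta_pos":[0,0,-0.4],"twist":[0,0,-0.39],"hand":255},{"delta_pos":[0,0,-0.5],"twist":[0,0,-0.52],"hand":255},{"delta_pos":[0,0,-0.6],"twist":[0,0,-0.65],"hand":255},{"delta_pos":[0,0,-0.7],"twist":[0,0,-0.78],"hand":255},{"delta_pos":[0,0,-0.9],"twist":[0,0,-0.91],"hand":255},{"delta_pos":[0,0,-1.0],"twist":[0,0,-1.04],"hand":255},{"delta_pos":[0,0,-1.1],"twist":[0,0,-1.17],"hand":255},{"delta_pos":[0,0,-1.2],"twist":[0,0,-1.3],"hand":255},{"delta_pos":[0,0,-1.3],"twist":[0,0,-1.43],"hand":255},{"delta_pos":[0,0,-1.4],"twist":[0,0,-1.5],"hand":255},{"delta_pos":[0,0,-1.4],"twist":[0,0,-1.5],"hand":255}]'; python3 st.py
python3 - <<'E'
from bench import r
from h import *
c=r.camera("side")
crop(c,215,230,110,100,6,"pics/s18.png")
E
```

```text
time_s: 13.65
tcp_pos: [0.4882, -0.0596, 0.0233]
tool_rot: [2.211, 2.221, 0.009]
wrist_force: [5.3, 0.5, -4.8]
opening: 0.0462
13.65 tcp [ 0.4882 -0.0596  0.0233] q [-0.6491  0.2344  0.7528  2.0277 -0.197   0.9409  0.21  ] 
z [ 0.0096 -0.0015 -1.    ] jaw yaw 0.004666285983624069 F [ 5.3262  0.4795 -4.7823] M [ 0.2317 -1.0829 -0.0529] op 0.04617871617311098
```

View pics/s18.png

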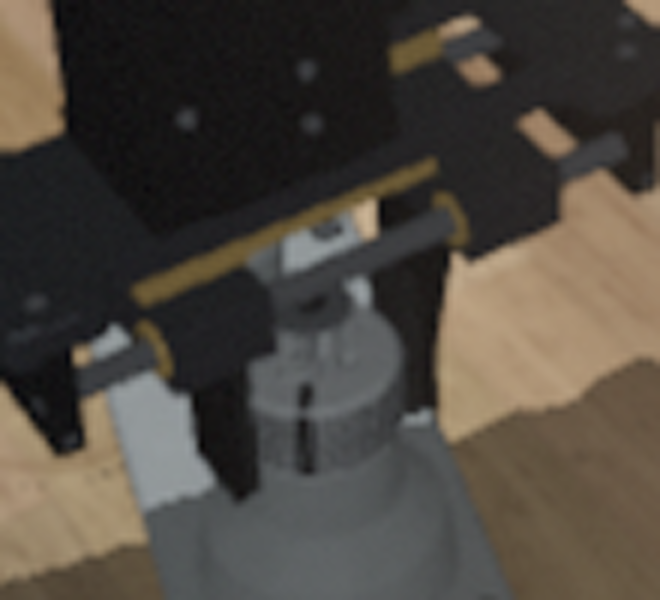

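```bash
python3 - <<'E'
from bench import r
from h import *
c=r.camera("side")
px=lambda p:((p[0]+.5)/6-.5+215,(p[1]+.5)/6-.5+230)
for z in(.091,.092,.093):
    a=onz(c,*px((306,390)),z); 
    for n in([.4888,-.0625],[.489,-.060],[.4885,-.0615]):
        d=a[:2]-n; ang=np.arctan2(d[1],d[0]); print(z,n,np.linalg.norm(d).round(4),(ang+.265-np.pi)%(2*np.pi))
E
```

```text
0.091 [0.4888, -0.0625] 0.0135 1.1317139756736463
0.091 [0.489, -0.06] 0.0156 1.22591882740954
0.091 [0.4885, -0.0615] 0.0141 1.1939921014635413
0.092 [0.4888, -0.0625] 0.0145 1.148702105023629
0.092 [0.489, -0.06] 0.0166 1.234986523589006
0.092 [0.4885, -0.0615] 0.0151 1.2061261658946627
0.093 [0.4888, -0.0625] 0.0155 1.163481063718974
0.093 [0.489, -0.06] 0.0176 1.2430014368064661
0.093 [0.4885, -0.0615] 0.0161 1.2167255229906049
```

```bash
python3 -m inch '[{"delta_pos":[0.5,0,0],"twist":[0,0,-0.12],"hand":255},{"delta_pos":[0.5,0,-0.2],"twist":[0,0,-0.24],"hand":255},{"delta_pos":[0.5,0,-0.3],"twist":[0,0,-0.36],"hand":255},{"delta_pos":[0.5,0,-0.4],"twist":[0,0,-0.48],"hand":255},{"delta_pos":[0.5,0,-0.6],"twist":[0,0,-0.6],"hand":255},{"delta_pos":[0.5,0,-0.7],"twist":[0,0,-0.72],"hand":255},{"delta_pos":[0.5,0,-0.8],"twist":[0,0,-0.84],"hand":255},{"delta_pos":[0.5,0,-0.9],"twist":[0,0,-0.96],"hand":255},{"delta_pos":[0.5,0,-0.9],"twist":[0,0,-0.96],"hand":255}]'; python3 st.py
```

```text
time_s: 14.65
tcp_pos: [0.4884, -0.0603, 0.0223]
tool_rot: [2.982, 0.955, 0.001]
wrist_force: [-0.7, -1.6, -0.1]
opening: 0.0459
14.65 tcp [ 0.4884 -0.0603  0.0223] q [-0.7959  0.2833  0.9259  2.0283 -0.2665  0.9522 -0.6848] 
z [ 0.0038 -0.0095 -0.9999] jaw yaw -0.9510767507440339 F [-0.7238 -1.5969 -0.1115] M [-0.3441  0.1838 -0.1126] op 0.04591734306413583
```

```bash
python3 -m inch '[{"delta_pos":[0,0,-0.1],"twist":[0,0,-0.04],"hand":255},{"delta_pos":[0,0,-0.1],"twist":[0,0,-0.08],"hand":255},{"delta_pos":[0,0,-0.1],"twist":[0,0,-0.12],"hand":255},{"delta_pos":[0,0,-0.1],"twist":[0,0,-0.12],"hand":255}]'; python3 st.py;python3 -m inch '[{"delta_pos":[0,0,-0.1],"twist":[0,0,-0.04],"hand":255},{"delta_pos":[0,0,-0.1],"twist":[0,0,-0.08],"hand":255},{"delta_pos":[0,0,-0.1],"twist":[0,0,-0.12],"hand":255},{"delta_pos":[0,0,-0.1],"twist":[0,0,-0.12],"hand":255}]'; python3 st.py
```

```text
time_s: 15.05
tcp_pos: [0.4884, -0.0604, 0.0222]
tool_rot: [3.032, 0.782, -0.0]
wrist_force: [-0.6, -0.3, -0.2]
opening: 0.046
15.05 tcp [ 0.4884 -0.0604  0.0222] q [-0.8139  0.2924  0.9491  2.0279 -0.2791  0.9551 -0.7885] 
z [ 0.0026 -0.01   -0.9999] jaw yaw -1.0661714143555032 F [-0.5604 -0.2837 -0.2286] M [ 0.0283  0.0236 -0.0313] op 0.04603381059771387
time_s: 15.45
tcp_pos: [0.4883, -0.0604, 0.0221]
tool_rot: [3.072, 0.604, -0.001]
wrist_force: [0.4, 0.5, -0.1]
opening: 0.0456
15.45 tcp [ 0.4883 -0.0604  0.0221] q [-0.8325  0.3024  0.9733  2.0274 -0.2932  0.9586 -0.892 ] 
z [ 0.0012 -0.0102 -0.9999] jaw yaw -1.1822689807346654 F [ 0.3829  0.4769 -0.0702] M [-0.0221  0.0576 -0.0613] op 0.04560883644173134
```

```bash
for i in 1; do python3 -m inch '[{"delta_pos":[0,0,-0.05],"twist":[0,0,-0.04],"hand":255},{"delta_pos":[0,0,-0.05],"twist":[0,0,-0.08],"hand":255},{"delta_pos":[0,0,-0.05],"twist":[0,0,-0.08],"hand":255}]'; done; python3 st.py; python3 -m inch '[{"delta_pos":[0,0,-0.05],"twist":[0,0,-0.04],"hand":255},{"delta_pos":[0,0,-0.05],"twist":[0,0,-0.08],"hand":255},{"delta_pos":[0,0,-0.05],"twist":[0,0,-0.08],"hand":255}]'; python3 st.py; python3 - <<'E'
from bench import r
from h import *
c=r.camera("side")
crop(c,215,230,110,100,6,"pics/s19.png")
E
```

```text
time_s: 15.75
tcp_pos: [0.4883, -0.0605, 0.0221]
tool_rot: [3.093, 0.488, -0.002]
wrist_force: [-0.1, -0.1, 0.4]
opening: 0.046
15.75 tcp [ 0.4883 -0.0605  0.0221] q [-0.8448  0.3096  0.9894  2.027  -0.3026  0.9611 -0.9591] 
z [ 0.0002 -0.0107 -0.9999] jaw yaw -1.2576230701983568 F [-0.0858 -0.1197  0.4304] M [-0.066   0.1399  0.8716] op 0.04600003648869366
time_s: 16.05
tcp_pos: [0.489, -0.0604, 0.0223]
tool_rot: [3.108, 0.371, -0.001]
wrist_force: [3.8, 0.4, -1.2]
opening: 0.0461
16.05 tcp [ 0.489  -0.0604  0.0223] q [-0.8572  0.3173  1.0056  2.0259 -0.3131  0.9632 -1.026 ] 
z [ 0.0005 -0.0111 -0.9999] jaw yaw -1.3331245291010478 F [ 3.8025  0.4155 -1.2303] M [ 0.0001 -0.5543  1.1534] op 0.04612746369680484
```

View pics/s19.png

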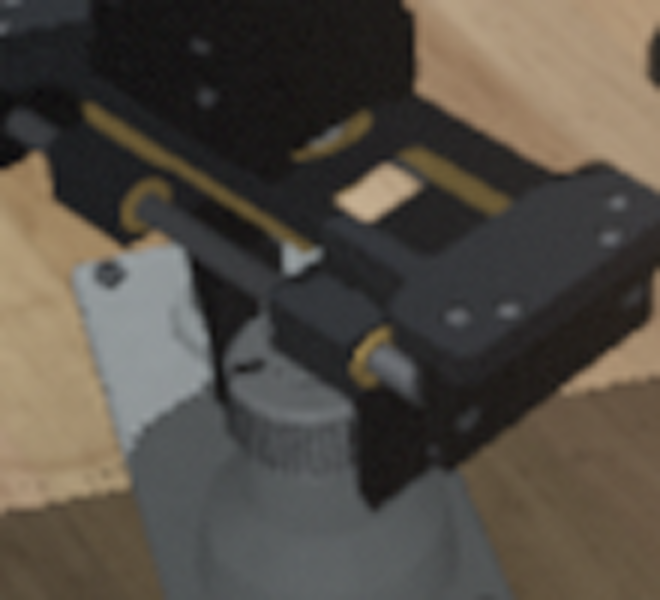

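```bash
python3 -m inch '[{"delta_pos":[0,0,0],"twist":[0,0,0.02],"hand":255},{"delta_pos":[0,0,0],"twist":[0,0,0.02],"hand":255}]'; python3 st.py;python3 -m inch '[{"delta_pos":[0,0,0],"twist":[0,0,0.02],"hand":255},{"delta_pos":[0,0,0],"twist":[0,0,0.02],"hand":255}]'; python3 st.py; python3 -m inch '[{"delta_pos":[0,0,0],"twist":[0,0,0.02],"hand":255},{"delta_pos":[0,0,0],"twist":[0,0,0.02],"hand":255}]'; python3 st.py
```

```text
time_s: 16.3
tcp_pos: [0.4889, -0.0603, 0.0222]
tool_rot: [3.104, 0.407, -0.001]
wrist_force: [2.1, -0.1, -0.8]
opening: 0.0457
16.3 tcp [ 0.4889 -0.0603  0.0222] q [-0.8531  0.3148  1.0001  2.0261 -0.3099  0.9623 -1.0056] 
z [ 0.0008 -0.0108 -0.9999] jaw yaw -1.3099810548491444 F [ 2.058  -0.0609 -0.7978] M [ 0.0331 -0.3456  0.7145] op 0.04573102176417349
time_s: 16.5
tcp_pos: [0.489, -0.0603, 0.0223]
tool_rot: [3.1, 0.44, -0.0]
wrist_force: [3.1, 0.1, -0.9]
opening: 0.046
16.5 tcp [ 0.489  -0.0603  0.0223] q [-0.8494  0.3125  0.9955  2.0263 -0.3073  0.9614 -0.9869] 
z [ 0.0012 -0.0104 -0.9999] jaw yaw -1.2890547847502174 F [ 3.0626  0.069  -0.8868] M [ 0.163  -0.4215  0.2933] op 0.04604736748686063
time_s: 16.7
tcp_pos: [0.4889, -0.0603, 0.0222]
tool_rot: [3.096, 0.471, -0.0]
wrist_force: [2.4, 0.1, -0.9]
opening: 0.046
16.7 tcp [ 0.4889 -0.0603  0.0222] q [-0.8458  0.3104  0.991   2.0265 -0.3049  0.9607 -0.9685] 
z [ 0.0015 -0.01   -0.9999] jaw yaw -1.2686861751392535 F [ 2.4363  0.0615 -0.9398] M [ 0.2553 -0.4626  0.0302] op 0.04595677224600549
```

```bash
python3 -m inch '[{"delta_pos":[0,0,0.1],"twist":[0,0,0.12],"hand":255},{"delta_pos":[0,0,0.2],"twist":[0,0,0.24],"hand":255},{"delta_pos":[0,0,0.3],"twist":[0,0,0.36],"hand":255},{"delta_pos":[0,0,0.5],"twist":[0,0,0.48],"hand":255},{"delta_pos":[0,0,0.6],"twist":[0,0,0.6],"hand":255},{"delta_pos":[0,0,0.7],"twist":[0,0,0.72],"hand":255},{"delta_pos":[0,0,0.8],"twist":[0,0,0.84],"hand":255},{"delta_pos":[0,0,0.9],"twist":[0,0,0.96],"hand":255},{"delta_pos":[0,0,1.0],"twist":[0,0,1.08],"hand":255},{"delta_pos":[0,0,1.1],"twist":[0,0,1.2],"hand":255},{"delta_pos":[0,0,1.3],"twist":[0,0,1.32],"hand":255},{"delta_pos":[0,0,1.4],"twist":[0,0,1.44],"hand":255},{"delta_pos":[0,0,1.5],"twist":[0,0,1.54],"hand":255},{"delta_pos":[0,0,1.5],"twist":[0,0,1.57],"hand":255},{"delta_pos":[0,0,1.5],"twist":[0,0,1.57],"hand":255},{"delta_pos":[0,0,1.5],"twist":[0,0,1.57],"hand":255}]'; python3 st.py; python3 - <<'E'
from bench import r
from h import *
c=r.camera("side")
crop(c,235,270,70,60,10,"pics/s20.png")
E
```

```text
time_s: 18.3
tcp_pos: [0.4878, -0.0588, 0.0236]
tool_rot: [1.86, 2.527, 0.012]
wrist_force: [-3.2, 6.9, 6.0]
opening: 0.0464
18.3 tcp [ 0.4878 -0.0588  0.0236] q [-0.5973  0.2263  0.696   2.024  -0.1841  0.9437  0.4957] 
z [ 0.0075  0.0038 -1.    ] jaw yaw 0.30191957239338113 F [-3.1545  6.8586  6.01  ] M [1.3612 0.8694 0.0603] op 0.04637349656337498
```

View pics/s20.png

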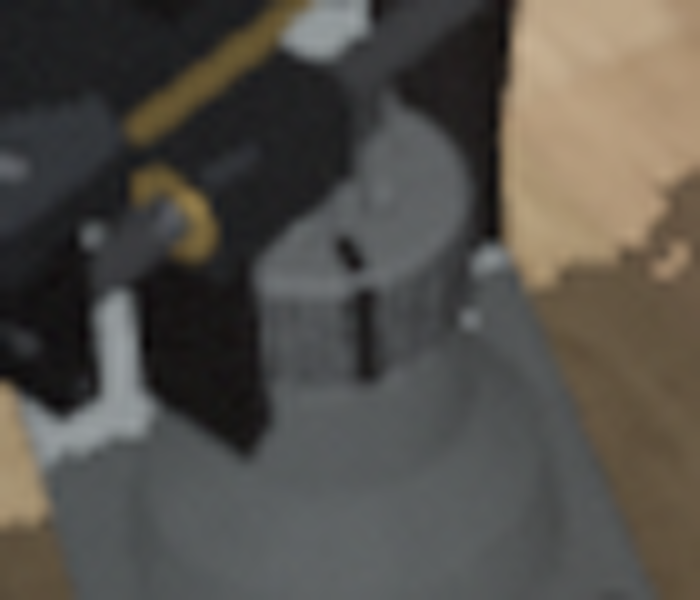

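```bash
python3 - <<'E'
from bench import r
from h import *
c=r.camera("side")
for n in([.489,-.0605],[.4885,-.0615]):
  for a in(1.47,1.52,1.571,1.62,1.67):
    w=a+np.pi-.265; d=np.array([np.cos(w),np.sin(w)])*.024
    o=[]
    for z in(.0925,.0685):
        u,v=proj(c,[n[0]+d[0],n[1]+d[1],z]); o+= [round((u-235+.5)*10-.5,1),round((v-270+.5)*10-.5,1)]
    print(n,a,o)
E
```

```text
[0.489, -0.0605] 1.47 [np.float64(344.1), np.float64(280.6), np.float64(352.0), np.float64(389.2)]
[0.489, -0.0605] 1.52 [np.float64(351.7), np.float64(279.2), np.float64(359.5), np.float64(387.8)]
[0.489, -0.0605] 1.571 [np.float64(359.4), np.float64(277.6), np.float64(367.0), np.float64(386.1)]
[0.489, -0.0605] 1.62 [np.float64(366.7), np.float64(275.7), np.float64(374.1), np.float64(384.3)]
[0.489, -0.0605] 1.67 [np.float64(374.0), np.float64(273.6), np.float64(381.3), np.float64(382.1)]
[0.4885, -0.0615] 1.47 [np.float64(344.5), np.float64(285.6), np.float64(352.4), np.float64(394.2)]
[0.4885, -0.0615] 1.52 [np.float64(352.2), np.float64(284.3), np.float64(359.9), np.float64(392.9)]
[0.4885, -0.0615] 1.571 [np.float64(359.8), np.float64(282.6), np.float64(367.4), np.float64(391.2)]
[0.4885, -0.0615] 1.62 [np.float64(367.1), np.float64(280.8), np.float64(374.6), np.float64(389.3)]
[0.4885, -0.0615] 1.67 [np.float64(374.4), np.float64(278.6), np.float64(381.7), np.float64(387.2)]
```

```bash
python3 -m inch '[{"delta_pos":[0,0,0],"twist":[0,0,0],"hand":255},{"delta_pos":[0,0,0],"twist":[0,0,0],"hand":255},{"delta_pos":[0,0,0],"twist":[0,0,0],"hand":255}]'; python3 st.py; python3 - <<'E'
from bench import r
from h import *
c=r.camera("side")
crop(c,190,220,130,120,6,"pics/s21.png")
c=r.camera("top")
cv2.imwrite("pics/t21.png",c["image"][:,:,::-1])
E
```

```text
time_s: 18.7
tcp_pos: [0.4877, -0.0586, 0.0237]
tool_rot: [1.86, 2.527, 0.012]
wrist_force: [0.4, 2.4, 3.4]
opening: 0.0458
18.7 tcp [ 0.4877 -0.0586  0.0237] q [-0.5976  0.2263  0.6962  2.0239 -0.1843  0.9441  0.4956] 
z [ 0.0071  0.004  -1.    ] jaw yaw 0.3018449501175954 F [0.3737 2.4379 3.3723] M [ 0.5096 -0.0459  0.0495] op 0.045807931383576944
```

View pics/s21.png

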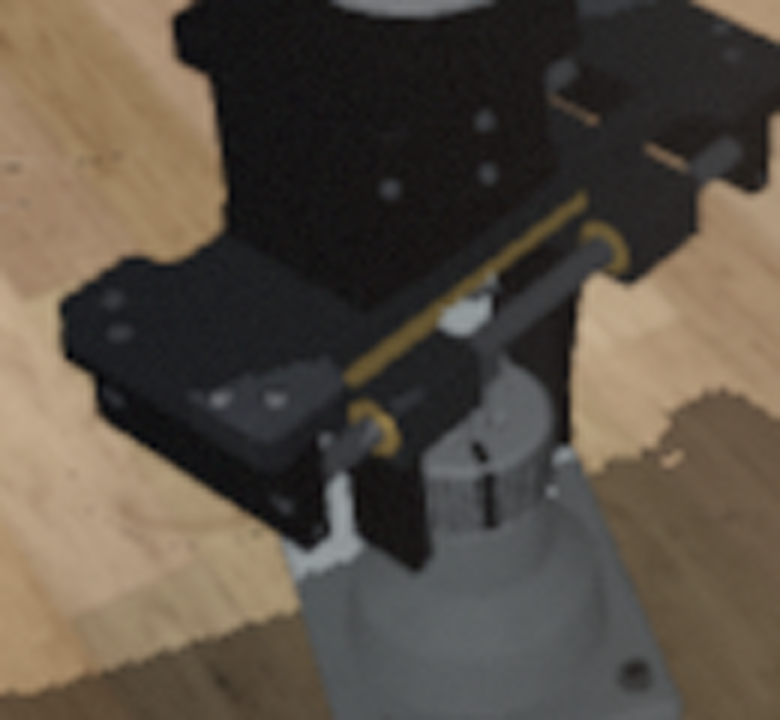

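View pics/t21.png

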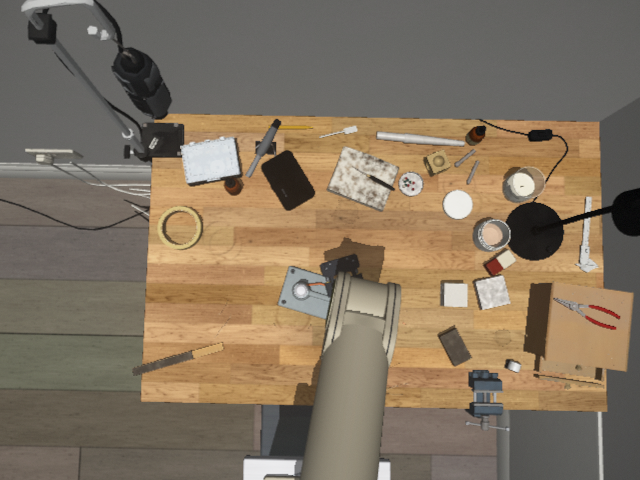

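The nut's index line still points along the base's -y axis, a quarter turn from the stop. The nut is in the fingers and the bystanders have not moved. Handing in.

```bash
python3 -c "
from bench import r
print(r.finish_job())"
```

```text
the job is handed in; nothing more can be done
None
```

The job is done and handed in at about 19 s of the 72 s allowed; the system gives no verdict.

- **Oiler plunger:** I pressed it to its hard stop, where the vertical force jumped to about 20 N. The picture afterwards showed it sprung back up.
- **Nut down:** I held the nut in one grip and turned it clockwise about 3.3 rad. The torque rose to 0.9–1.15 N m and the fingers slipped slightly, so it had bottomed out.
- **Backed off:** I unwound to near-zero torque, then turned it back. The wrist angle puts the nut at about 1.57 rad, and the index line in the side view gives about 1.57–1.59 rad (a quarter turn is 1.571 rad). I finished with the fingers still closed on the nut at about 30 N, with a few N of side and upward load left at the wrist.
- **Bystanders:** The tape roll, bottle and ring box are in the same place in the last top view as in the first.

Two readings disagreed with what I expected:
- **Height reading:** The reported tool height was about 38 mm lower than the real fingertip height. I found this from the pictures and from where the plunger stopped, and corrected for it when gripping the nut.
- **Grip opening:** The fingers read about 46 mm on the 48 mm nut. I could not explain this, but the index line showed the nut turned with the fingers.

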